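# Fit the keyed spacer and tube carrier on a mixer's D post

## Task

Fit the small tube mixer's drive post: turn the loose spacer whose hole is D-shaped (not the one with a round hole) until its flat matches the flat on the post and lower it right down onto the deck. Then lift the white carrier block out of its cradle by its two ends, lay it flat on the open bench and let go, take it again across its narrow sides so that it goes in between the guard plates, and fit it over the post in the same way, down onto the spacer. Leave the round-holed ring and the other things on the bench where they are.

Things in the scene. Friction and masses are not known exactly. Their poses are not given: they have to be found in the camera images.
- drive_unit: Fixed grey mixer drive unit, 104 (x) x 84 (y) x 28 mm housing with an aluminium deck on top and a steel D post standing upright at its centre; origin: centre of its underside on the bench, z up. Two aluminium guard plates stand on the deck at x = -42 and +42 mm (8 mm thick in x, 44 mm wide in y, 44 mm high above the deck, 76 mm clear between them); it is open towards its +y and -y sides. A black knob and switch are on its -x face.
- seat (a point): Centre of the post's foot on the deck, 28 mm above the bench, same axes as drive_unit. The D post is 18 mm in diameter (radius 9), 38 mm high above the deck (its last 3 mm tapered), with one flat over its whole height, 5 mm from the axis, facing +x. A fitted part has its own x axis along this x axis: the bores fit one way only, with 1.2 mm clearance all round (about 0.15 rad of free turn).
- spacer: Loose aluminium spacer, a round disc 44 mm in diameter and 14 mm high with a D-shaped through bore (radius 10.2 mm, flat 6.2 mm from the axis on its +x side); about 50 g. Lies flat, +z up; origin: centre of its underside. Seated, its underside is on the deck at the seat.
- plain_ring: Loose aluminium ring of the same outside size as the spacer (44 mm diameter, 14 mm high) but with a plain round bore of radius 10.2 mm. Not to be used. Origin: centre of its underside.
- carrier: Loose white plastic carrier block, 54 (x, long) x 34 (y, narrow) x 18 mm high, corners cut 5 mm, with a D-shaped through bore at its centre (radius 10.2 mm, flat 6.2 mm from the axis on its +x side) and a screw head on top at each end; about 70 g. Origin: centre of its underside, +z up. At the start it lies in the cradle, its underside 8 mm above the bench. Seated, its underside is on the spacer, 14 mm above the seat, its long way between the guard plates.
- cradle: Fixed grey cradle, 40 (x) x 52 (y) mm: an 8 mm high floor and two side walls along x (6 mm thick, tops 32 mm above the bench, 6 mm over the carrier's top, 39 mm clear between). The carrier lies in it along x and juts out 7 mm at each open end, so it is taken by its two ends. Origin: centre of its underside on the bench. The bench between cradle and drive unit is open.
- petri_dish: Loose petri dish, 61 mm diameter, 14 mm high; bystander, origin at its underside.
- marker: Loose green and white marker pen, 135 mm long, 17 mm thick, lying; bystander.
- loose_tube: Loose capped sample tube, 85 mm long, 17 mm thick, lying; bystander.
Mind the look-alikes: they are no part of the job. What is shaped like the carrier but pink or yellow is not meant. What is shaped like the spacer but yellow is not meant.

How it is judged (in metres and radians):
On the way, in this order (a step that is already met when the one before it is completed fails the run):
1. the D-bored spacer is keyed on the post, down on the deck, and let go (horizontal distance between spacer and seat below 0.004 m and z of spacer in the frame of seat below 0.004 m and angle between the x axis of spacer and the x axis of seat, either way round below 0.3 rad and angle between spacer's own z axis and vertical below 0.1 rad and contact force between the fingers and spacer below 0.2 N), for 0.2 s.
2. the carrier lies flat on the open bench, clear of the cradle, and is let go (height (world z) of carrier below 0.004 m and angle between carrier's own z axis and vertical below 0.1 rad and horizontal distance between carrier and cradle above 0.07 m and contact force between the fingers and carrier below 0.2 N and linear speed of carrier below 0.02 m/s), for 0.2 s.
At the end, for the whole second after the job is handed in: Both parts on the D post, released, at rest, flat (0.1 rad), within 4 mm of its axis, x within 0.3 rad of the seat's x; spacer underside under 4 mm, carrier underside 10 to 18 mm above the deck; plain ring, petri dish, marker and tube within 40 mm of their starts (all of step 1 and horizontal distance between carrier and seat below 0.004 m and z of carrier in the frame of seat between 0.01 and 0.018 m and angle between the x axis of carrier and the x axis of seat, either way round below 0.3 rad and angle between carrier's own z axis and vertical below 0.1 rad and contact force between the fingers and carrier below 0.2 N and linear speed of each of spacer, carrier below 0.02 m/s and distance of each of plain_ring, petri_dish, marker, loose_tube from where it was at the start of the episode below 0.04 m); the robot touches nothing.
It fails at once if the round-holed ring, the petri dish, the marker pen or the loose tube is moved more than 40 mm (distance of any of plain_ring, petri_dish, marker, loose_tube from where it was at the start of the episode above 0.04 m).
It also fails if it takes over 64 s, if anything falls off the work surface, if the arm or the gripper's body presses on something with over 40 N, if the wrist force passes 120 N, or if a joint passes its speed limit or range.

## Robot

A 6-joint arm with a two-finger parallel gripper is mounted at the origin on a cart in front of the work surface, level with it; the furniture and walls round the work are solid. World frame = base frame: x ahead of the robot, y to its left, z up, the work surface at z = 0. Lengths are in mm, angles in rad, forces in N, time in s.
With the tool pointing down it reaches from about 350 to 875 mm from the base axis. Payload 4.2 kg.
Tool frame: the origin (TCP) lies between the finger pads; the fingertips stand 11 mm ahead of it and the grasp point (between the pads) lies 8 mm behind it; z points along the fingers, y is the direction in which the jaws open and shut (so a half turn about z gives the same grasp; the last joint's range is limited). The gripper opens to 85 mm and grips with 20 to 120 N. Pads are 22 mm wide; open, the fingers measure 114 mm over their backs; the gripper's body (76 mm by 85 mm) begins 54 mm behind the grasp point. The pads swing forward as they close: fully open they stand 13 mm farther back than shut.
Start: joints at [-0.845, 0.385, 0.008, 0, -1.194, -0.259], TCP at [281.281, -558.104, 242.312] pointing down, gripper open.
Joint ranges: [-3.14, 3.14], [-1.21, 2.06], [-1.07, 1.41], [-3.16, 2.05], [-2.99, -0.16], [-3.1, 3.1]. Speed limits (rad/s): [2.79, 2.79, 3.14, 3.14, 3.14, 3.14].

## Interface

Orientations are given as a unit quaternion [x, y, z, w].
In Python, from bench import * gives the robot as it stands.
- The arm moves only by the tool servo_tool, never from a script. Its argument "rows" is a list of rows, each a list of 7 numbers: the opening, from 0 (shut) to 1 (fully open), then the shift along the tool's x, y, z in cm, then the turn, a rotation vector about the tool's x, y, z in degrees. A call has 1 to 12 rows; each row shifts and turns the commanded pose from where the row before left it, along the tool's axes as they then stand; what a row does not reach is not made up. A row lasts 1/10 s, in which the tool goes at most 50 mm and 8.59 degrees, less where a joint would pass 70% of its speed; a pose out of reach is approached as far as the arm can. A call is refused whole if a number of a shift passes 5 or a number of a turn 8.59, either way. A call with a gripper value outside its range is refused whole. The fingers move at their own pace and stop on an object; the grip force is fixed at half the most. Time passes only in rows, so rows that do not move let the fingers close. It gives the time, the measured TCP pose, the force and the opening at its end, in the units of the state.
- read_state(): the state, without advancing time (a new reading comes with each control period).
- get_image(name): name is "scene" or "top"; returns a dict with "image" (420x560x3 uint8, red, green, blue), "mtx" (3x3 intrinsics, pixels), "extrinsics" (4x4, takes a point from camera to world coordinates). Camera axes: x right, y up, looking along -z (the intrinsics and any distortion apply to the point x, -y, -z); pixel columns grow to the right and rows downward; lengths in mm; the calibration is good to about 2 mm. A picture is of the moment at which its call begins. There is no depth.
- job_done(): hands the job in, once; it reports no verdict.
The state is a dict: "clock": time; "joints": joint angles; "joint_vel": joint speeds; "joint_efforts": joint torques, N m; "position": TCP position; "ee_rot": TCP orientation; "contact_force": force on the tool from outside, world axes, zero at the start; "wrist_torque": the same for the moment, N m; "gripper_width": finger opening in mm.
Only numpy, scipy, OpenCV 4.12 (cv2) and the standard library are available. Lean on these libraries where they do the work, as an engineer would, in place of code of your own. Each camera call takes 0.05 s, during which the arm holds its last target. There are 200 camera calls.

## Working session

There is one attempt and no reset: what is moved stays moved. The work goes in short steps, Python scripts to look and compute and a tool call to move; the robot and the scene stay as the last step left them, time stands still between calls to the robot, and variables do not carry over. Pictures are saved under pics/ and viewed, about 8 in all and at most 12, crops included, and the job is handed in when it is done.

Besides the shell and the picture viewer there is one more tool, called after "Request:" as name(argument=value, ...) on one line, values as JSON. servo_tool: Moves the arm, as the interface text tells. Its arguments: {"type":"object","properties":{"rows":{"type":"array","items":{"type":"array","items":{"type":"number"}}}},"required":["rows"]}

```bash
mkdir -p pics; ls; cat > h.py <<'E'
import numpy as np, cv2
from scipy.spatial.transform import Rotation as R
from bench import *
def snap(name,fn):
    d=get_image(name); np.savez('pics/'+fn+'.npz',**{k:np.asarray(v) for k,v in d.items()})
    cv2.imwrite('pics/'+fn+'.png',d['image'][:,:,::-1]); return d
def load(fn): return np.load('pics/'+fn+'.npz')
def ray(d,u,v):
    K=np.asarray(d['mtx']);E=np.asarray(d['extrinsics'])
    p=np.linalg.inv(K)@[u,v,1]; c=np.array([p[0],-p[1],-p[2]])
    return E[:3,3],E[:3,:3]@c
def atz(d,u,v,z):
    o,r=ray(d,u,v); return o+r*(z-o[2])/r[2]
def proj(d,P):
    K=np.asarray(d['mtx']);E=np.asarray(d['extrinsics'])
    c=E[:3,:3].T@(np.asarray(P,float)-E[:3,3]); q=K@[c[0],-c[1],-c[2]]; return q[:2]/q[2]
def tri(a,pa,b,pb):
    o1,r1=ray(a,*pa);o2,r2=ray(b,*pb)
    s=np.linalg.lstsq(np.c_[r1,-r2],o2-o1,rcond=None)[0]
    x,y=o1+s[0]*r1,o2+s[1]*r2; return (x+y)/2,np.linalg.norm(x-y)
def crop(fn,x0,y0,x1,y1,k,out):
    im=cv2.imread('pics/'+fn+'.png')[y0:y1,x0:x1]
    cv2.imwrite('pics/'+out+'.png',cv2.resize(im,None,fx=k,fy=k,interpolation=cv2.INTER_CUBIC))
def totool(dw):
    return R.from_quat(read_state()['ee_rot']).inv().apply(dw)
E
python3 - <<'E'
from h import *
a=snap('scene','s0');b=snap('top','t0')
for d in(a,b): print(d.keys(),np.round(d['mtx'],1),np.round(d['extrinsics'],3))
s=read_state();print(s)
im=np.hstack([cv2.imread('pics/s0.png'),cv2.imread('pics/t0.png')])
E
```

```text
pics
dict_keys(['image', 'mtx', 'extrinsics']) [[385.5   0.  283.9]
 [  0.  385.5 210.6]
 [  0.    0.    1. ]] [[-5.55000e-01  5.84000e-01 -5.93000e-01 -6.36990e+01]
 [-8.32000e-01 -4.01000e-01  3.83000e-01  3.74535e+02]
 [-1.40000e-02  7.06000e-01  7.08000e-01  7.93005e+02]
 [ 0.00000e+00  0.00000e+00  0.00000e+00  1.00000e+00]]
dict_keys(['image', 'mtx', 'extrinsics']) [[457.3   0.  277.4]
 [  0.  457.3 210.4]
 [  0.    0.    1. ]] [[-3.200000e-02  9.740000e-01 -2.240000e-01  3.000690e+02]
 [-9.990000e-01 -3.100000e-02  1.100000e-02 -1.709800e+01]
 [ 4.000000e-03  2.240000e-01  9.740000e-01  1.142578e+03]
 [ 0.000000e+00  0.000000e+00  0.000000e+00  1.000000e+00]]
{'clock': 0.1, 'joints': array([-8.45412078e-01,  3.85500857e-01,  6.76618490e-03, -3.98468243e-04,
       -1.19402470e+00, -2.58579000e-01]), 'joint_vel': array([-0.00127672, -0.00173116,  0.00263956,  0.00213809,  0.00102993,
       -0.00186008]), 'joint_efforts': array([-7.74627224e-04, -3.93319666e+01,  1.88929331e+01,  4.19787258e+00,
       -2.60412089e-03, -7.81985932e-06]), 'position': array([ 281.04343098, -557.68789361,  241.32503357]), 'ee_rot': array([-2.31217611e-01,  9.72901546e-01,  9.52588645e-04, -3.00420625e-04]), 'contact_force': array([ 0.42630283,  0.39283382, -0.57436546]), 'wrist_torque': array([-0.00284355, -0.00832275,  0.06378927]), 'gripper_width': 85.61109846507446}
```

View pics/s0.png

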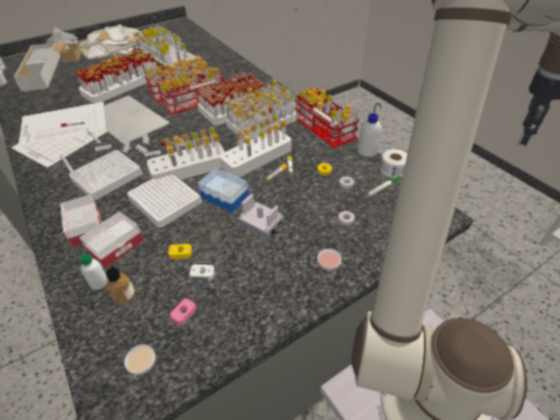

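View pics/t0.png

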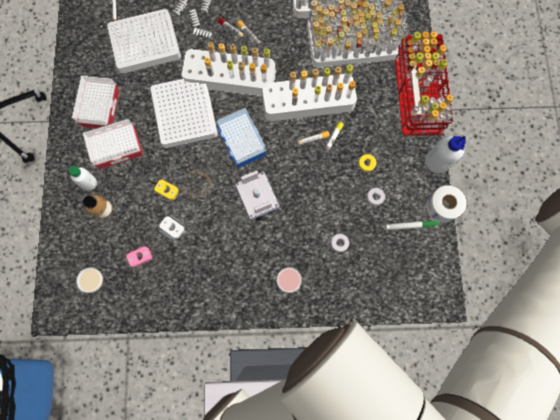

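The scene view shows the drive unit near (262,212), the white carrier in its cradle near (202,270), and rings at (347,181) and (346,217). The top view has them at (258,193), (171,227), (376,196) and (340,242). Next I'll enlarge these areas in one composite.

```bash
python3 - <<'E'
from h import *
def c(fn,x,y,w=66,h=50,k=6):
    im=cv2.imread('pics/'+fn+'.png')[y-h//2:y+h//2,x-w//2:x+w//2]
    im=cv2.resize(im,(264,200),interpolation=cv2.INTER_CUBIC)
    for i in range(0,w,10): cv2.line(im,(i*4,0),(i*4,4),(0,255,255),1)
    for i in range(0,h,10): cv2.line(im,(0,i*4),(4,i*4),(0,255,255),1)
    cv2.putText(im,f'{x-w//2},{y-h//2}',(150,195),0,.5,(0,255,255),1); return im
P=[('t0',258,193),('t0',171,227),('t0',376,196),('t0',340,242),('s0',262,214),('s0',202,270),('s0',347,181),('s0',346,217),('s0',180,250)]
I=[c(*p) for p in P]
cv2.imwrite('pics/comp.png',np.vstack([np.hstack(I[i:i+3]) for i in(0,3,6)]))
E
```

```text
(no output)
```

View pics/comp.png

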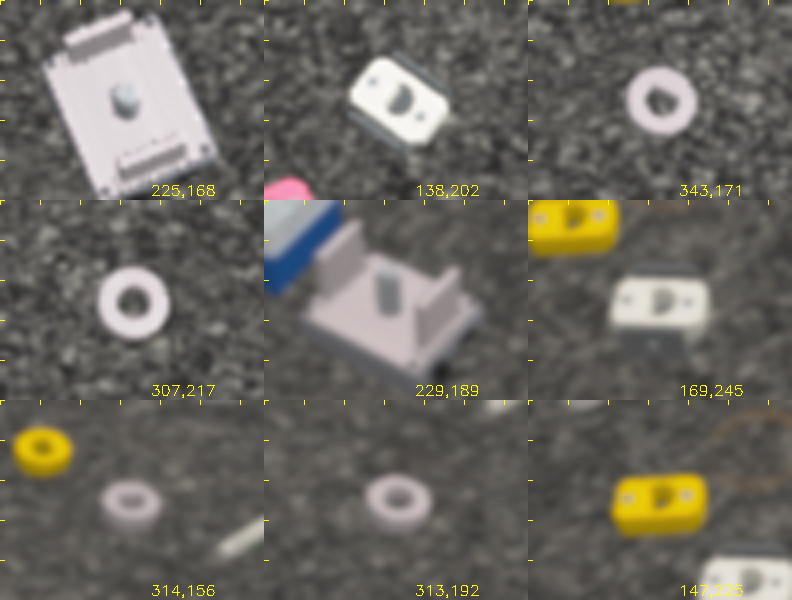

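The composite shows the spacer with the non-round bore at top (376,196), and the ring at (340,242) has a round hole. I'll zoom in on the spacer, post and carrier to get their angles.

```bash
python3 - <<'E'
from h import *
def c(fn,x0,y0,w,h,W=396,H=297):
    im=cv2.imread('pics/'+fn+'.png')[y0:y0+h,x0:x0+w]
    im=cv2.resize(im,(W,H),interpolation=cv2.INTER_CUBIC)
    im=cv2.convertScaleAbs(im,alpha=1.1)
    for i in range(0,w,2): cv2.line(im,(int((i+.5)*W/w),0),(int((i+.5)*W/w),8 if (x0+i)%10==0 else 3),(0,255,255),1)
    for i in range(0,h,2): cv2.line(im,(0,int((i+.5)*H/h)),(8 if (y0+i)%10==0 else 3,int((i+.5)*H/h)),(0,255,255),1)
    return im
I=[c('t0',364,187,24,18),c('t0',156,215,32,24),c('t0',230,166,56,54*3//4+4) ,c('s0',234,192,60,45)]
cv2.imwrite('pics/comp2.png',np.vstack([np.hstack(I[:2]),np.hstack(I[2:])]))
E
```

```text
(no output)
```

View pics/comp2.png

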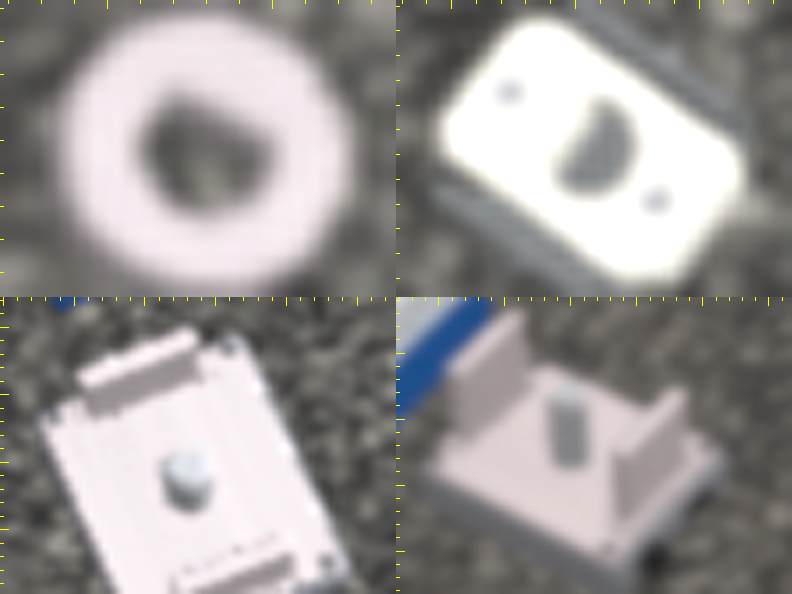

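Zoomed in, the spacer's flat faces the upper right of the top image. The carrier's flat looks to be on its upper-left side. I'll fit rendered models in both views to get precise poses and check the heights.

```bash
cat > fit.py <<'E'
from h import *
from scipy.optimize import minimize
def D(r,f=None,n=72):
    t=np.linspace(0,2*np.pi,n,endpoint=False); p=np.c_[r*np.cos(t),r*np.sin(t)]
    if f: p[:,0]=np.minimum(p[:,0],f)
    return p
def rect(w,h,c=0):
    a,b=w/2,h/2; return np.array([(a,-b+c),(a,b-c),(a-c,b),(-a+c,b),(-a,b-c),(-a,-b+c),(-a+c,-b),(a-c,-b)],float)
S=8
def P(d,pl,z,x,y,th):
    c,s=np.cos(th),np.sin(th)
    return np.array([proj(d,(x+c*a-s*b,y+s*a+c*b,z)) for a,b in pl],np.float32)
def mask(poly,box):
    x0,y0,x1,y1=box; m=np.zeros(((y1-y0)*S,(x1-x0)*S),np.uint8)
    q=np.round(((poly-[x0,y0]+.5)*S-.5)*16).astype(np.int32)
    cv2.fillPoly(m,[q],1,shift=4); return m
def hull(*a): return cv2.convexHull(np.vstack(a).astype(np.float32))[:,0]
def part(d,box,p,outer,z0,h,hole):
    x,y,th=p[:3]; t=P(d,outer,z0+h,x,y,th);b=P(d,outer,z0,x,y,th)
    ht=mask(P(d,hole,z0+h,x,y,th),box); hb=mask(P(d,hole,z0,x,y,th),box)*ht
    H=mask(hull(t,b),box); T=mask(t,box)
    return [1-H,H*(1-T),T*(1-ht),ht*(1-hb),hb]
def post(d,box,p,z0):
    x,y,th=p[:3]; o=D(9,5); e=D(6.5,2.5)
    o2=P(d,o,z0,x,y,th);t=P(d,o,z0+35,x,y,th);u=P(d,e,z0+38,x,y,th)
    H=mask(hull(o2,t,u),box);T=mask(hull(t),box)
    k=np.abs(o[:,0]-5)<1e-6; fl=mask(hull(o2[k],t[k]),box)
    C=np.array([d['extrinsics'][i][3] for i in range(3)])
    if (C[0]-x)*np.cos(th)+(C[1]-y)*np.sin(th)<5: fl=fl*0
    fl=fl*(1-T); return [1-H,H*(1-T)*(1-fl),T,fl]
def cost(d,box,layers,ret=False):
    x0,y0,x1,y1=box; im=np.asarray(d['image'])[y0:y1,x0:x1].astype(float).mean(2)
    L=[cv2.GaussianBlur(cv2.resize(l.astype(np.float32),(x1-x0,y1-y0),interpolation=cv2.INTER_AREA),(0,0),.6).ravel() for l in layers]
    A=np.array(L).T; A=A[:,A.sum(0)>.5]; w=np.linalg.lstsq(A,im.ravel(),rcond=None)[0]
    e=np.sqrt(np.mean((A@w-im.ravel())**2)); return (e,np.round(w)) if ret else e
def fit(d,box,f,p0,ths,step=(6,6,.3)):
    out=[]
    for th in ths:
        s=np.array([*p0,th],float); sim=np.vstack([s]+[s+np.eye(3)[i]*step[i] for i in range(3)])
        r=minimize(lambda p:cost(d,box,f(d,box,p)),s,method='Nelder-Mead',options=dict(initial_simplex=sim,xatol=.02,fatol=1e-3,maxiter=150))
        out.append((round(r.fun,3),np.round(r.x,3),cost(d,box,f(d,box,r.x),True)[1]))
    return sorted(out,key=lambda o:o[0])
E
python3 - <<'E'
from fit import *
t,s=load('t0'),load('s0')
bb=lambda u,v,w:(u-w,v-w,u+w,v+w)
sp=lambda d,b,p:part(d,b,p,D(22),0,14,D(10.2,6.2))
ca=lambda d,b,p:part(d,b,p,rect(54,34,5),8,18,D(10.2,6.2))
po=lambda d,b,p:post(d,b,p,28)
for n,f,z,tp,spx,w,w2 in [('spacer',sp,7,(376,196),(347,182),12,11),('carrier',ca,20,(171,227),(202,270),11,12),]:
    p=atz(t,*tp,z)[:2];print(n,p,tri(t,tp,s,spx))
    for nm,d,b in(('top',t,bb(*tp,w)),('scn',s,bb(*spx,w2))):
        ths=np.arange(6)*np.pi/3 if n=='spacer' else np.array([.6,.6+np.pi,2,2+np.pi])
        for o in fit(d,b,f,p,ths)[:3]: print(nm,*o)
# unit: corners of deck & post
for u,v in((256.5,190),(257,194)): print(atz(t,u,v,66 if v==190 else 28))
print('plate tops',[atz(t,*q,72) for q in((241,177),(258.5,171.5))])
print('deck edges',[atz(t,*q,28) for q in((236.5,183.5),(263,172.5),(279,207))])
E
```

```text
spacer [ 591.39771282 -284.36289172] (array([ 592.65949689, -285.96852488,    1.14120191]), np.float64(0.6619803962118852))
top 11.061 [ 5.90576e+02 -2.82814e+02 -5.26000e-01] [ 91. 109. 215. 102.  96.]
top 11.063 [ 590.559 -282.842    5.757] [ 91. 108. 215. 103.  95.]
top 11.125 [ 5.90679e+02 -2.83003e+02 -5.07000e-01] [ 91. 113. 214. 106.  94.]
scn 6.755 [ 5.88085e+02 -2.78683e+02  2.50000e-01] [ 89. 121. 179. 135. 111.]
scn 6.814 [ 588.027 -278.685    5.175] [ 89. 121. 180. 134.  67.]
scn 6.994 [ 588.056 -278.617    0.953] [ 89. 121. 179. 139. 106.]
carrier [524.28176533 237.07411057] (array([524.23464065, 237.07521448,  21.40169413]), np.float64(0.7556302940151062))
top 14.477 [524.585 236.219   0.943] [102. 204. 244. 210. 126.]
top 14.553 [524.65  235.942   0.928] [102. 196. 244. 206. 127.]
top 17.041 [524.184 235.617   4.068] [103. 180. 242. 239. 127.]
scn 13.665 [521.66  238.906   0.929] [ 91. 110. 219. 162. 139.]
scn 13.73 [521.602 238.957   0.918] [ 91. 110. 219. 161. 140.]
scn 14.797 [521.517 238.72    4.056] [ 91. 110. 218. 170. 133.]
[600.51452527  20.08625349  66.        ]
[600.62304401  20.36972882  28.        ]
plate tops [array([632.94697309,  56.99311806,  72.        ]), array([645.67824106,  13.94343322,  72.        ])]
deck edges [array([629.78504233,  71.68524705,  28.        ]), array([656.85744623,   3.81412261,  28.        ]), array([565.19766005, -33.96771824,  28.        ])]
```

```bash
python3 - <<'E'
from fit import *
t,s=load('t0'),load('s0')
po=lambda d,b,p:post(d,b,p,28)
for nm,d,uv,w in(('top',t,(257,193),7),('scn',s,(260,212),7)):
    b=(uv[0]-w,uv[1]-w,uv[0]+w+1,uv[1]+w+1)
    for th in (.39,3.53):
        g=lambda d,b,p,th=th:po(d,b,[p[0],p[1],th])
        for o in fit(d,b,g,(600.5,20),[0],(3,3,.01)): print(nm,th,*o)
    for th in(0.39,3.53):
        for o in fit(d,b,po,(600.5,20),[th]): print(nm,'free',*o)
# deck outline fit in top & scene
def c(fn,x0,y0,w,h,W=396,H=297):
    im=cv2.imread('pics/'+fn+'.png')[y0:y0+h,x0:x0+w]
    return cv2.resize(im,(W,H),interpolation=cv2.INTER_CUBIC)
# boxes: post, -x face candidates
a=[c('t0',247,184,20,15),c('s0',250,202,20,15)]
p=[proj(t,(600.5+52*np.cos(.39),20+52*np.sin(.39),14)),proj(t,(600.5-52*np.cos(.39),20-52*np.sin(.39),14))]
print(p,proj(s,(600.5-52*np.cos(.39),20-52*np.sin(.39),14)))
q=[p[1],proj(s,(600.5-52*np.cos(.39),20-52*np.sin(.39),14))]
a+=[c(n,int(k[0])-16,int(k[1])-12,32,24) for n,k in zip(('t0','s0'),q)]
cv2.imwrite('pics/comp3.png',np.vstack([np.hstack(a[:2]),np.hstack(a[2:])]))
E
```

```text
top 0.39 10.539 [600.497  22.999   0.   ] [224. 126. 199.]
top 3.53 11.551 [ 5.96946e+02  2.38590e+01 -1.00000e-02] [223. 220. 190. 121.]
top free 10.474 [6.00648e+02 2.33430e+01 4.72000e-01] [224. 125. 199.]
top free 7.541 [598.108  22.649   2.678] [223. 172. 202. 107.]
scn 0.39 15.031 [ 5.99408e+02  2.53920e+01 -6.00000e-03] [186. 129. 175.]
scn 3.53 15.607 [ 5.97612e+02  2.52450e+01 -8.00000e-03] [185. 124. 177. 134.]
scn free 14.674 [599.953  25.679   0.844] [185. 125. 176.]
scn free 14.318 [599.105  23.403   4.17 ] [184. 121. 180. 123.]
[array([249.26474083, 177.6411493 ]), array([265.61018963, 213.61615255])] [276.84646585 225.10279054]
```

View pics/comp3.png

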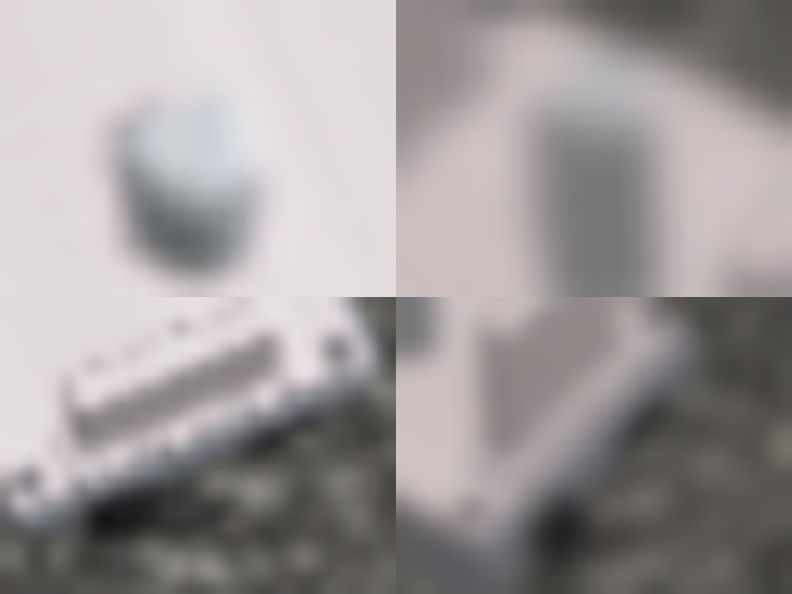

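The post's near side is round and a black knob sits on the near face (top ≈ (253,219)). So the unit's +x, and the post's flat, point away from the robot, θ≈0.39. Next comes a whole-unit fit.

```bash
cat >> fit.py <<'E'
def unit(d,box,p):
    x,y,th=p[:3]; M=lambda pl,z:P(d,pl,z,x,y,th)
    r=rect(104,84); H=mask(hull(M(r,0),M(r,28)),box); T=mask(M(r,28),box)
    L=[1-H,H*(1-T),T]
    def over(m):
        for i in range(len(L)): L[i]=L[i]*(1-m)
        L.append(m)
    for sx in(42,-42):
        q=rect(8,44)+[sx,0]; t=mask(hull(M(q,72)),box); h=mask(hull(M(q,72),M(q,28)),box); over(h*(1-t)); over(t)
    for m in post(d,box,p,28)[1:3]: over(m)
    return L
E
python3 - <<'E'
from fit import *
t,s=load('t0'),load('s0')
for nm,d,b in(('top',t,(230,166,284,222)),('scn',s,(233,188,288,234))):
    for o in fit(d,b,unit,(600,21),[.39],(4,4,.1)): print(nm,*o)
sp=lambda d,b,p:part(d,b,p,D(22),0,14,D(10.2,6.2))
def two(p): return sum(cost(d,b,sp(d,b,[p[0]+o[0],p[1]+o[1],p[2]])) for d,b,o in((t,(364,184,388,208),(0,0)),(s,(336,171,358,193),(-2.5,4.1))))
for th in(-.7,-.6,-.52,-.45,-.35): print(th,two([590.6,-282.8,th]))
E
```

```text
top 18.833 [6.00045e+02 2.16700e+01 3.75000e-01] [ 83.  57. 211. 142. 214. 144. 219. 132. 201.]
scn 20.713 [5.97178e+02 2.56510e+01 3.98000e-01] [ 91.  85. 183. 139. 181. 143. 185. 132. 168.]
-0.7 17.98790662294319
-0.6 17.820387460503298
-0.52 17.825229447863666
-0.45 17.744259457218575
-0.35 17.913240198647472
```

Request:
servo_tool(rows=[[1,0,0,0,0,0,8],[1,0,0,0,0,0,8],[1,0,0,0,0,0,8],[1,0,0,0,0,0,8],[1,0,0,0,0,0,8],[1,0,0,0,0,0,8],[1,0,0,0,0,0,8]])

```text
clock: 0.8
position: [281.2, -557.8, 241.6]
ee_rot: [0.255, 0.967, 0.0, -0.0]
contact_force: [0.0, -0.7, 0.5]
gripper_width: 85.7
```

```bash
cat >> h.py <<'E'
def go(x,y,z,jaw=None):
    s=read_state(); r=R.from_quat(s['ee_rot']); m=r.as_matrix(); j=np.arctan2(m[1,1],m[0,1])
    dw=np.array([x,y,z])-s['position']
    print('clk %.2f'%s['clock'],'pos',np.round(s['position'],1),'jaw %.3f'%j,'tilt %.3f'%np.arccos(-m[2,2]),'j',np.round(s['joints'],2),'F',np.round(s['contact_force'],1),'w %.1f'%s['gripper_width'])
    print('tool delta cm',np.round(r.inv().apply(dw)/10,2))
    if jaw is not None:
        e=(j-jaw+np.pi/2)%np.pi-np.pi/2; print('tool z turn deg %.1f'%np.degrees(e))
E
python3 -c "
from h import *
go(589.3,-280.8,120,1.06)"
```

```text
clk 0.80 pos [ 281.2 -557.8  241.6] jaw 1.054 tilt 0.001 j [-0.85  0.39  0.01 -0.   -1.19 -1.24] F [ 0.  -0.7  0.5] w 85.7
tool delta cm [-13.13  39.29  12.18]
tool z turn deg -0.3
```

Request:
servo_tool(rows=[[1,-1.1,3.28,0.5,0,0,0],[1,-1.1,3.28,0.5,0,0,0],[1,-1.1,3.28,0.5,0,0,0],[1,-1.1,3.28,0.5,0,0,0],[1,-1.1,3.28,1.2,0,0,0],[1,-1.1,3.28,1.2,0,0,0],[1,-1.1,3.28,1.2,0,0,0],[1,-1.1,3.28,1.2,0,0,0],[1,-1.1,3.28,1.2,0,0,0],[1,-1.1,3.28,1.2,0,0,0],[1,-1.1,3.25,1.2,0,0,0],[1,-1.1,3.25,1.2,0,0,0]])

```text
clock: 2.0
position: [589.1, -278.5, 125.3]
ee_rot: [0.253, 0.968, 0.0, -0.001]
contact_force: [0.7, -1.2, 0.6]
gripper_width: 85.5
```

```bash
python3 -c "
from h import *
go(589.3,-280.8,40,1.06)
d=snap('top','t1');e=snap('scene','s1')
a=cv2.imread('pics/t1.png')[166:226,336:416];b=cv2.imread('pics/s1.png')[150:210,307:387]
cv2.imwrite('pics/c1.png',np.hstack([cv2.resize(i,(400,300),interpolation=cv2.INTER_CUBIC) for i in(a,b)]))
for q in (d,e): print(proj(q,read_state()['position']))
"
```

```text
clk 2.00 pos [ 589.1 -278.5  125.3] jaw 1.060 tilt 0.001 j [-0.19  0.53 -0.07 -0.   -0.97 -1.89] F [ 0.7 -1.2  0.6] w 85.5
tool delta cm [-0.13 -0.19  8.53]
tool z turn deg 0.0
[383.45822351 183.89397707]
[349.32800892 151.53361473]
```

View pics/c1.png

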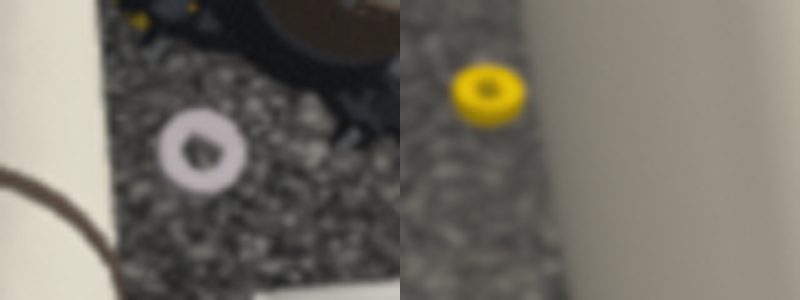

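The top view shows the spacer at about (376,196) with its flat to the upper right, unchanged. The arm hides the gripper in both views. Descending to grasp.

Request:
servo_tool(rows=[[1,-0.13,-0.2,1.5,0,0,0],[1,0,0,2,0,0,0],[1,0,0,2,0,0,0],[1,0,0,2,0,0,0],[1,0,0,1.5,0,0,0],[1,0,0,1,0,0,0],[1,0,0,1,0,0,0],[1,0,0,0,0,0,0],[1,0,0,0,0,0,0]])

```text
clock: 3.0
position: [589.0, -282.3, 16.7]
ee_rot: [0.252, 0.968, -0.0, 0.0]
contact_force: [-0.2, 0.9, -0.5]
gripper_width: 85.4
```

```bash
python3 -c "
from h import *
go(589.3,-280.8,15,1.06)"
```

```text
clk 3.00 pos [ 589.  -282.3   16.7] jaw 1.060 tilt 0.001 j [-0.2   0.65 -0.16  0.   -0.76 -1.88] F [-0.2  0.9 -0.5] w 85.4
tool delta cm [0.05 0.15 0.17]
tool z turn deg 0.0
```

Request:
servo_tool(rows=[[0,0,0,0.1,0,0,0],[0,0,0,0,0,0,0],[0,0,0,0,0,0,0],[0,0,0,0,0,0,0],[0,0,0,0,0,0,0],[0,0,0,0,0,0,0],[0,0,0,0,0,0,0],[0,0,0,0,0,0,0]])

```text
clock: 3.8
position: [589.4, -282.3, 16.5]
ee_rot: [0.252, 0.968, -0.0, 0.001]
contact_force: [-1.2, 1.6, 5.1]
gripper_width: 40.4
```

Request:
servo_tool(rows=[[0,0,0,-2,0,0,0],[0,0,0,-3,0,0,0],[0,0,0,-3,0,0,0],[0,0,0,-3,0,0,0],[0,0,0,-2,0,0,0],[0,0,0,0,0,0,0],[0,0,0,0,0,0,0]])

```text
clock: 4.5
position: [588.1, -281.8, 144.6]
ee_rot: [0.253, 0.968, 0.0, -0.0]
contact_force: [-0.8, -0.3, -1.6]
gripper_width: 40.3
```

```bash
python3 -c "
from h import *
go(598.6,23.7,150,1.958)"
```

```text
clk 4.50 pos [ 588.1 -281.8  144.6] jaw 1.060 tilt 0.001 j [-0.2   0.51 -0.05 -0.   -1.01 -1.88] F [-0.8 -0.3 -1.6] w 40.3
tool delta cm [14.03 27.16 -0.51]
tool z turn deg -51.5
```

Request:
servo_tool(rows=[[0,0,0,0,0,0,-7.36],[0,0,0,0,0,0,-7.36],[0,0,0,0,0,0,-7.36],[0,0,0,0,0,0,-7.36],[0,0,0,0,0,0,-7.36],[0,0,0,0,0,0,-7.36],[0,0,0,0,0,0,-7.36]])

```text
clock: 5.2
position: [587.4, -281.7, 142.5]
ee_rot: [-0.195, 0.981, 0.001, -0.002]
contact_force: [0.4, -0.3, -0.6]
gripper_width: 40.5
```

Request:
servo_tool(rows=[[0,-1.14,2.54,0,0,0,0],[0,-1.14,2.54,0,0,0,0],[0,-1.14,2.54,0,0,0,0],[0,-1.14,2.54,0,0,0,0],[0,-1.14,2.54,0,0,0,0],[0,-1.14,2.54,0,0,0,0],[0,-1.14,2.54,0,0,0,0],[0,-1.14,2.54,0,0,0,0],[0,-1.14,2.54,0,0,0,0],[0,-1.14,2.54,0,0,0,0],[0,-1.14,2.54,0,0,0,0],[0,0,0,0,0,0,0]])

```text
clock: 6.4
position: [598.0, 26.6, 143.1]
ee_rot: [-0.195, 0.981, 0.0, -0.002]
contact_force: [-0.0, -0.1, -0.4]
gripper_width: 40.2
```

```bash
python3 -c "
from h import *
go(598.6,23.7,105,1.958)
d=snap('top','t2');e=snap('scene','s2')
for q in (d,e): print(proj(q,read_state()['position']))
a=cv2.imread('pics/t2.png')[150:225,215:315];b=cv2.imread('pics/s2.png')[160:235,215:315]
cv2.imwrite('pics/c2.png',np.hstack([cv2.resize(i,(400,300),interpolation=cv2.INTER_CUBIC) for i in(a,b)]))
"
```

```text
clk 6.40 pos [598.   26.6 143.1] jaw 1.963 tilt 0.003 j [ 0.31  0.43 -0.19 -0.   -0.96 -1.49] F [-0.  -0.1 -0.4] w 40.2
tool delta cm [ 0.04 -0.29  3.81]
tool z turn deg 0.3
[253.31950004 182.07982187]
[257.97439076 183.88682555]
```

View pics/c2.png

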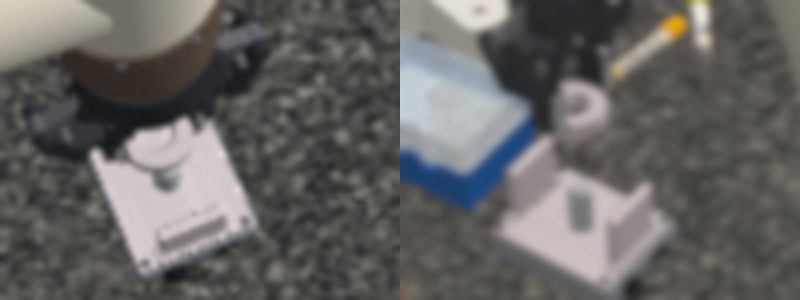

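The scene crop shows the spacer held level under the gripper at about (260,187), above the post at (260,212). I'll measure its offset in hand.

```bash
python3 - <<'E'
from fit import *
d=load('s2'); p=[598,26.6]
for dz in(-16.5,):
    z0=143.1+dz; f=lambda d,b,p:part(d,b,p,D(22),z0,14,D(10.2,6.2))
    u,v=proj(d,(598,26.6,z0+7));print(u,v)
    b=(int(u)-11,int(v)-8,int(u)+12,int(v)+12)
    for o in fit(d,b,f,p,[.1,.39,.7,2,3.5])[:4]: print(dz,*o)
b=(233,200,288,234)
for o in fit(d,b,unit,(597,25.6),[.39],(4,4,.1)): print(*o)
E
```

```text
257.3796522537374 187.07399275639978
-16.5 29.531 [587.897  19.396   0.647] [ 83. 109. 139. 164. 220.]
-16.5 29.542 [587.885  19.052   0.89 ] [ 83. 110. 139. 166. 214.]
-16.5 29.558 [588.061  19.01    1.379] [ 83. 110. 139. 164. 216.]
-16.5 29.895 [587.773  18.81    3.999] [ 83. 110. 141. 154. 219.]
13.362 [5.96913e+02 2.57550e+01 3.96000e-01] [ 82.  85. 182. 138. 176. 142. 185. 131. 166.]
```

```bash
python3 - <<'E'
from fit import *
d=load('s2'); x0,y0,w,h=240,174,40,30;k=10
im=cv2.imread('pics/s2.png')[y0:y0+h,x0:x0+w]; a=cv2.resize(im,(w*k,h*k),interpolation=cv2.INTER_CUBIC); b=a.copy()
for pl,z,c in((D(22),140.6,(0,255,0)),(D(22),126.6,(0,160,0)),(D(10.2,6.2),140.6,(0,0,255))):
    q=((P(d,pl,z,598,26.6,.392)-[x0,y0]+.5)*k).astype(int); cv2.polylines(b,[q],True,c,1)
cv2.imwrite('pics/c3.png',np.hstack([a,b]))
E
```

```text
(no output)
```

View pics/c3.png

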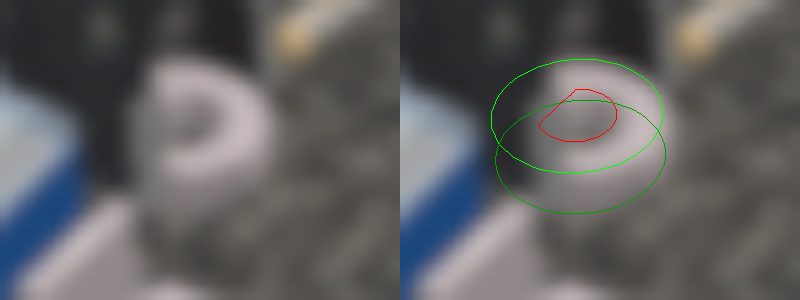

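The predicted outline sits about 1 px left of the visible spacer edge, and its left part is hidden behind the finger. I'll refit using only the visible right part.

```bash
python3 - <<'E'
from fit import *
d=load('s2')
for z0 in(125.6,127.6):
  f=lambda d,b,p:part(d,b,[p[0],p[1],p[2]],D(22),z0,14,D(10.2,6.2))
  for b in((256,181,273,200),(258,179,270,198),(255,179,272,202)):
    o=fit(d,b,f,(598,26.6),[.39],(2,2,.2))[0]
    g=lambda d,b,p:f(d,b,[p[0],p[1],.392])
    o2=fit(d,b,g,(598,26.6),[.39],(2,2,.2))[0]
    print(z0,b,*o,o2[:2])
    if z0<127:
        for th in np.arange(0,1,.1): print('%.1f:%.2f'%(th,cost(d,b,f(d,b,[*o2[1][:2],th]))),end=' ')
        print()
E
```

```text
125.6 (256, 181, 273, 200) 8.523 [593.899  26.313   0.945] [ 86. 112. 173. 124. 139.] (np.float64(8.665), array([5.94485e+02, 2.59650e+01, 5.50000e-01]))
0.0:8.76 0.1:8.79 0.2:8.79 0.3:8.68 0.4:8.77 0.5:8.71 0.6:8.66 0.7:8.70 0.8:8.72 0.9:8.65 
125.6 (258, 179, 270, 198) 10.456 [5.94826e+02 2.60370e+01 5.00000e-01] [ 88. 116. 178. 125. 128.] (np.float64(10.485), array([5.94596e+02, 2.61060e+01, 4.84000e-01]))
0.0:10.60 0.1:10.58 0.2:10.57 0.3:10.48 0.4:10.53 0.5:10.55 0.6:10.59 0.7:10.57 0.8:10.59 0.9:10.54 
125.6 (255, 179, 272, 202) 12.275 [595.205  26.126   0.647] [ 86. 117. 170. 121. 130.] (np.float64(12.167), array([5.95009e+02, 2.58500e+01, 5.00000e-01]))
0.0:12.09 0.1:12.10 0.2:12.17 0.3:12.14 0.4:12.25 0.5:12.34 0.6:12.37 0.7:12.39 0.8:12.43 0.9:12.46 
127.6 (256, 181, 273, 200) 8.548 [592.246  27.238   0.675] [ 86. 114. 173. 123. 140.] (np.float64(8.65), array([592.25 ,  27.161,   0.631]))
127.6 (258, 179, 270, 198) 10.497 [5.92717e+02 2.72030e+01 5.54000e-01] [ 88. 115. 178. 125. 130.] (np.float64(10.492), array([5.92595e+02, 2.72880e+01, 5.79000e-01]))
127.6 (255, 179, 272, 202) 12.251 [5.93059e+02 2.71080e+01 5.67000e-01] [ 86. 116. 169. 121. 134.] (np.float64(12.195), array([5.93079e+02, 2.70320e+01, 5.75000e-01]))
```

Request:
servo_tool(rows=[[0,-0.2,-0.11,1,0,0,0],[0,0,0,1.5,0,0,0],[0,0,0,1.5,0,0,0],[0,0,0,1,0,0,0],[0,0,0,0.5,0,0,0],[0,0,0,0,0,0,0]])

```text
clock: 7.1
position: [600.7, 23.0, 89.2]
ee_rot: [-0.193, 0.981, -0.0, -0.001]
contact_force: [-0.6, -0.3, -0.1]
gripper_width: 40.2
```

```bash
python3 - <<'E'
from fit import *
go(600.3,26.3,82,1.958)
d=snap('scene','s3'); s=read_state(); z0=s['position'][2]-16.8
x0,y0,w,h=238,190,48,36;k=16
im=cv2.imread('pics/s3.png')[y0:y0+h,x0:x0+w]; b=cv2.resize(im,(w*k,h*k),interpolation=cv2.INTER_CUBIC)
for pl,z,c in((D(22),z0+14,(0,255,0)),(D(22),z0,(0,160,0)),(D(10.2,6.2),z0+14,(0,0,255))):
    q=((P(d,pl,z,s['position'][0]-3.2,s['position'][1]-.5,.392)-[x0,y0]+.5)*k).astype(int); cv2.polylines(b,[q],True,c,1)
for pl,z,c in((D(9,5),28,(255,0,0)),(D(9,5),63,(255,0,0)),(rect(104,84),28,(255,255,0))):
    q=((P(d,pl,z,597.1,25.7,.392)-[x0,y0]+.5)*k).astype(int); cv2.polylines(b,[q],True,c,1)
cv2.imwrite('pics/c4.png',b)
E
```

```text
clk 7.10 pos [600.7  23.   89.2] jaw 1.959 tilt 0.002 j [ 0.31  0.49 -0.24 -0.   -0.84 -1.49] F [-0.6 -0.3 -0.1] w 40.2
tool delta cm [-0.09  0.32  0.72]
tool z turn deg 0.0
```

View pics/c4.png

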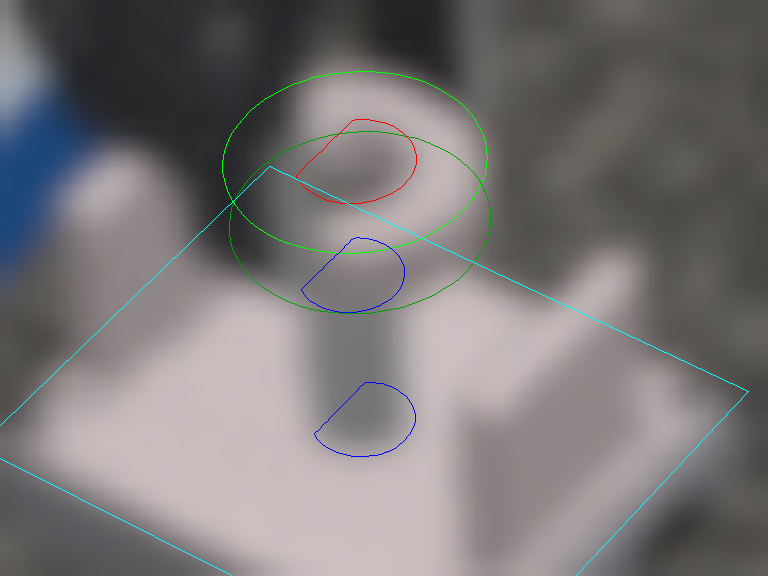

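```bash
cat >> fit.py <<'E'
def both(d,box,p,z0,th,sp=None,hgt=14,outer=None):
    L=unit(d,box,[p[2],p[3],th]); S_=part(d,box,[p[0],p[1],th],D(22) if outer is None else outer,z0,hgt,D(10.2,6.2))
    occ=1-S_[0]; see=S_[4]  # through-hole shows what's below
    return [l*((1-occ)|see) for l in L]+S_[1:4]
def fitboth(d,box,z0,p0,th=.39,**k):
    s=np.array(p0,float); sim=np.vstack([s]+[s+np.eye(4)[i]*2 for i in range(4)])
    r=minimize(lambda p:cost(d,box,both(d,box,p,z0,th,**k)),s,method='Nelder-Mead',options=dict(initial_simplex=sim,xatol=.02,fatol=1e-3,maxiter=300))
    return round(r.fun,2),np.round(r.x,2),np.round(r.x[2:]-r.x[:2],2),cost(d,box,both(d,box,r.x,z0,th,**k),True)[1]
E
python3 - <<'E'
from fit import *
d=load('s3')
for z0 in(70.8,71.8,72.8):
    for b in((257,192,284,234),(256,190,272,222)): print(z0,b,*fitboth(d,b,z0,[597,23.5,597.1,25.7]))
E
```

```text
70.8 (257, 192, 284, 234) 13.03 [600.1   23.29 597.22  26.18] [-2.88  2.89] [ 82.  82. 181. 141. 184. 131. 129. 172. 121.]
70.8 (256, 190, 272, 222) 14.5 [600.02  22.53 596.61  26.94] [-3.4   4.42] [ 74. 193. 136. 182. 129. 129. 165. 124.]
71.8 (257, 192, 284, 234) 12.92 [599.35  23.22 597.41  26.46] [-1.95  3.24] [ 82.  83. 181. 142. 185. 130. 129. 171. 124.]
71.8 (256, 190, 272, 222) 14.5 [599.36  22.99 596.43  26.83] [-2.93  3.84] [ 74. 193. 136. 182. 129. 130. 164. 124.]
72.8 (257, 192, 284, 234) 12.9 [598.1   23.98 597.41  26.47] [-0.69  2.49] [ 82.  83. 181. 142. 185. 130. 129. 172. 122.]
72.8 (256, 190, 272, 222) 14.5 [598.22  23.83 596.52  26.77] [-1.71  2.93] [ 74. 193. 136. 182. 129. 129. 165. 123.]
```

Request:
servo_tool(rows=[[0,0.03,0.33,0,0,0,0],[0,0,0,0.4,0,0,0],[0,0,0,0.2,0,0,0],[0,0,0,0.2,0,0,0],[0,0,0,0,0,0,0],[0,0,0,0,0,0,0]])

```text
clock: 7.75
position: [599.6, 26.6, 82.3]
ee_rot: [-0.193, 0.981, -0.0, -0.0]
contact_force: [0.1, 0.2, -0.5]
gripper_width: 40.5
```

```bash
python3 - <<'E'
from fit import *
go(599.2,26.2,80,1.958)
d=snap('scene','s4'); 
for z0 in(63,64,65):
    for b in((257,192,284,234),): print(z0,b,*fitboth(d,b,z0,[598,25,597.1,25.7]))
E
```

```text
clk 7.75 pos [599.6  26.6  82.3] jaw 1.959 tilt 0.000 j [ 0.31  0.5  -0.25  0.   -0.82 -1.5 ] F [ 0.1  0.2 -0.5] w 40.5
tool delta cm [ 0.05 -0.03  0.23]
tool z turn deg 0.1
63 (257, 192, 284, 234) 13.35 [599.45  26.11 597.4   26.46] [-2.05  0.35] [ 81.  83. 181. 142. 185. 132. 214. 134. 175. 135.]
64 (257, 192, 284, 234) 13.34 [598.38  26.71 597.47  26.42] [-0.91 -0.29] [ 81.  83. 181. 142. 186. 132. 212. 134. 175. 135.]
65 (257, 192, 284, 234) 13.34 [597.47  27.22 597.48  26.41] [ 0.01 -0.81] [ 81.  83. 181. 142. 186. 132. 212. 134. 175. 135.]
```

Request:
servo_tool(rows=[[0,0.05,0,0.1,0,0,0],[0,0,0,0.15,0,0,0],[0,0,0,0.15,0,0,0],[0,0,0,0,0,0,0],[0,0,0,0,0,0,0]])

```text
clock: 8.3
position: [599.3, 26.2, 78.5]
ee_rot: [-0.193, 0.981, -0.0, 0.0]
contact_force: [0.7, -1.2, 1.1]
gripper_width: 40.6
```

Request:
servo_tool(rows=[[0,0,0,0.1,0,0,0],[0,0,0,0.15,0,0,0],[0,0,0,0.15,0,0,0],[0,0,0,0,0,0,0],[0,0,0,0,0,0,0]])

```text
clock: 8.8
position: [599.3, 25.8, 74.2]
ee_rot: [-0.193, 0.981, -0.0, 0.0]
contact_force: [1.4, -4.8, 0.9]
gripper_width: 40.5
```

Request:
servo_tool(rows=[[0,0.01,-0.08,0,0,0,0],[0,0,0,0.3,0,0,0],[0,0,0,0.3,0,0,0],[0,0,0,0.3,0,0,0],[0,0,0,0,0,0,0],[0,0,0,0,0,0,0]])

```text
clock: 9.4
position: [599.2, 25.6, 64.6]
ee_rot: [-0.193, 0.981, 0.0, -0.0]
contact_force: [2.2, -4.3, -3.6]
gripper_width: 39.9
```

Request:
servo_tool(rows=[[0,0,-0.09,0,0,0,0],[0,0,0,0.3,0,0,0],[0,0,0,0.3,0,0,0],[0,0,0,0.2,0,0,0],[0,0,0,0,0,0,0],[0,0,0,0,0,0,0]])

```text
clock: 10.0
position: [599.6, 25.0, 57.2]
ee_rot: [-0.193, 0.981, 0.0, -0.0]
contact_force: [0.7, 0.3, -0.2]
gripper_width: 40.3
```

Request:
servo_tool(rows=[[0,0,0,0.3,0,0,0],[0,0,0,0.3,0,0,0],[0,0,0,0.3,0,0,0],[0,0,0,0.15,0,0,0],[0,0,0,0.1,0,0,0],[0,0,0,0,0,0,0],[0,0,0,0,0,0,0]])

```text
clock: 10.7
position: [599.7, 24.9, 45.9]
ee_rot: [-0.193, 0.981, -0.0, 0.0]
contact_force: [0.4, 0.2, -0.5]
gripper_width: 40.3
```

Request:
servo_tool(rows=[[0,0,0,0.1,0,0,0],[0,0,0,0.05,0,0,0],[0,0,0,0,0,0,0],[0,0,0,0,0,0,0]])

```text
clock: 11.1
position: [599.8, 24.9, 44.6]
ee_rot: [-0.193, 0.981, 0.0, 0.0]
contact_force: [-0.8, -0.4, 1.7]
gripper_width: 40.1
```

Request:
servo_tool(rows=[[0,0,0,0.05,0,0,0],[0,0,0,0,0,0,0],[1,0,0,0,0,0,0],[1,0,0,0,0,0,0],[1,0,0,0,0,0,0],[1,0,0,0,0,0,0],[1,0,0,0,0,0,0],[1,0,0,0,0,0,0]])

```text
clock: 11.9
position: [599.7, 24.8, 43.7]
ee_rot: [-0.193, 0.981, -0.0, -0.0]
contact_force: [0.0, -0.7, 0.5]
gripper_width: 85.2
```

Request:
servo_tool(rows=[[1,0,0,-2,0,0,0],[1,0,0,-3,0,0,0],[1,0,0,-4,0,0,0],[1,0,0,-4,0,0,0],[1,0,0,-2,0,0,0],[1,0,0,0,0,0,0]])

```text
clock: 12.5
position: [601.6, 25.2, 198.1]
ee_rot: [-0.193, 0.981, 0.0, 0.004]
contact_force: [-0.2, 0.3, -0.2]
gripper_width: 85.3
```

```bash
python3 - <<'E'
from fit import *
go(523.1,237.6,120,.935)
d=snap('scene','s5'); b=(233,196,288,236)
print(*fitboth(d,b,28,[597.4,26.4,597.4,26.4]))
print('no spacer',cost(d,b,unit(d,b,[597.4,26.4,.39])))
# carrier recheck
ca=lambda d,b,p:part(d,b,p,rect(54,34,5),8,18,D(10.2,6.2))
b=(190,258,214,282); print(fit(d,b,ca,(522,239),[.93])[0])
E
```

```text
clk 12.50 pos [601.6  25.2 198.1] jaw 1.960 tilt 0.008 j [ 0.31  0.38 -0.12  0.   -1.06 -1.49] F [-0.2  0.3 -0.2] w 85.3
tool delta cm [-0.73 22.64  7.78]
tool z turn deg 58.7
14.52 [599.97  25.6  597.13  25.89] [-2.84  0.29] [ 86.  88. 180. 142. 186. 146. 191. 113. 176. 143. 184. 120.]
no spacer 15.620320075372947
(np.float64(13.976), array([521.525, 238.992,   0.938]), array([ 93., 111., 222., 164., 144.]))
```

Request:
servo_tool(rows=[[1,0,0,0,0,0,-8.4],[1,0,0,0,0,0,-8.4],[1,0,0,0,0,0,-8.4],[1,0,0,0,0,0,-8.4],[1,0,0,0,0,0,-8.4],[1,0,0,0,0,0,-8.4],[1,0,0,0,0,0,-8.4],[1,0,0,0,0,0,-8.4],[1,0,0,0,0,0,-8.4],[1,0,0,0,0,0,-8.4],[1,0,0,0,0,0,-8.4],[1,0,0,0,0,0,-8.4]])

```text
clock: 13.75
position: [598.6, 24.7, 191.6]
ee_rot: [0.88, -0.474, -0.002, 0.001]
contact_force: [0.1, -0.0, 0.3]
gripper_width: 85.3
```

Request:
servo_tool(rows=[[1,0,0,0,0,0,-7.0],[1,0,0,0,0,0,-7.0],[1,0,0,0,0,0,-6.5],[1,0,0,0,0,0,0]])

```text
clock: 14.15
position: [598.7, 24.7, 191.8]
ee_rot: [0.95, -0.313, -0.002, 0.001]
contact_force: [-0.3, 0.1, -0.1]
gripper_width: 85.1
```

```bash
python3 -c "
from h import *
go(524,238.3,80,.935)"
```

```text
clk 14.15 pos [598.7  24.7 191.8] jaw -2.207 tilt 0.004 j [ 0.31  0.38 -0.13 -0.   -1.06  0.62] F [-0.3  0.1 -0.1] w 85.1
tool delta cm [-18.68 -12.77  11.2 ]
tool z turn deg -0.0
```

Request:
servo_tool(rows=[[1,-1.87,-1.28,0.5,0,0,0],[1,-1.87,-1.28,0.5,0,0,0],[1,-1.87,-1.28,0.5,0,0,0],[1,-1.87,-1.28,1,0,0,0],[1,-1.87,-1.28,1.2,0,0,0],[1,-1.87,-1.28,1.2,0,0,0],[1,-1.87,-1.28,1.2,0,0,0],[1,-1.87,-1.28,1.2,0,0,0],[1,-1.87,-1.28,1.2,0,0,0],[1,-1.85,-1.25,1.2,0,0,0],[1,0,0,1,0,0,0],[1,0,0,0,0,0,0]])

```text
clock: 15.35
position: [523.7, 237.8, 84.5]
ee_rot: [0.95, -0.313, -0.002, 0.002]
contact_force: [-0.9, 0.1, 0.6]
gripper_width: 85.4
```

```bash
python3 -c "
from h import *
go(524,238.3,24,.935)
d=snap('scene','s6');e=snap('top','t6');s=read_state()['position']
I=[]
for n,q in(('t6',e),('s6',d)):
    u,v=proj(q,s-[0,0,40]).astype(int); print(u,v)
    I.append(cv2.resize(cv2.imread('pics/'+n+'.png')[v-27:v+27,u-36:u+36],(400,300),interpolation=cv2.INTER_CUBIC))
cv2.imwrite('pics/c6.png',np.hstack(I))
"
```

```text
clk 15.35 pos [523.7 237.8  84.5] jaw -2.208 tilt 0.005 j [ 0.71  0.46 -0.31 -0.   -0.8   0.23] F [-0.9  0.1  0.6] w 85.4
tool delta cm [ 0.   -0.09  6.04]
tool z turn deg -0.1
168 224
200 263
```

View pics/c6.png

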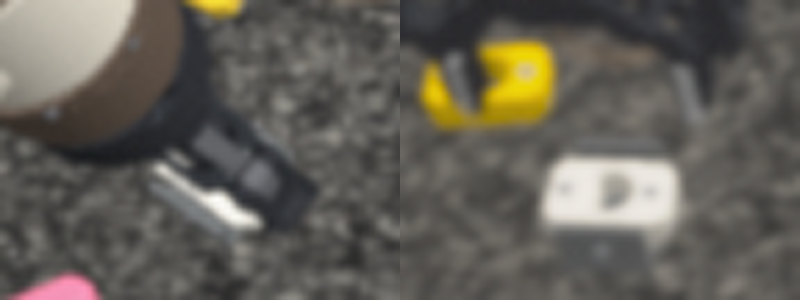

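The fingers straddle the carrier along its long axis in both views; in the scene crop the carrier is at (612,190) with the fingers at (465,80) and (690,100). Descending now.

Request:
servo_tool(rows=[[1,0,-0.06,1.2,0,0,0],[1,0,0,1.5,0,0,0],[1,0,0,1.5,0,0,0],[1,0,0,1.2,0,0,0],[1,0,0,0.9,0,0,0],[1,0,0,0,0,0,0],[0,0,0,0,0,0,0],[0,0,0,0,0,0,0],[0,0,0,0,0,0,0],[0,0,0,0,0,0,0],[0,0,0,0,0,0,0],[0,0,0,0,0,0,0]])

```text
clock: 16.65
position: [526.4, 239.6, 25.0]
ee_rot: [0.95, -0.312, 0.001, -0.001]
contact_force: [-1.3, 1.0, 6.0]
gripper_width: 52.3
```

Request:
servo_tool(rows=[[0,0,0,-1,0,0,0],[0,0,0,-1.5,0,0,0],[0,0,0,-2,0,0,0],[0,0,0,-2,0,0,0],[0,0,0,-1,0,0,0],[0,0,0,0,0,0,0]])

```text
clock: 17.25
position: [526.1, 239.5, 100.4]
ee_rot: [0.95, -0.313, 0.001, -0.001]
contact_force: [-0.1, 0.2, -1.2]
gripper_width: 52.1
```

```bash
python3 -c "
from fit import *
go(500,125,100,.387)
d=snap('scene','s7')
b=(190,258,214,282)
ca=lambda d,b,p:part(d,b,p,rect(54,34,5),8,18,D(10.2,6.2))
print('still in cradle?',cost(d,b,ca(d,b,[521.5,239,.938]),True))
for q in ((500,125),(480,130)): print(proj(d,(*q,0)))
"
```

```text
clk 17.25 pos [526.1 239.5 100.4] jaw -2.207 tilt 0.003 j [ 0.71  0.44 -0.29 -0.   -0.83  0.23] F [-0.1  0.2 -1.2] w 52.1
tool delta cm [4.700e+00 1.076e+01 1.000e-02]
tool z turn deg 31.4
still in cradle? (np.float64(21.319812729610145), array([114., 102., 106., 116., 137.]))
[247.36284288 261.30878496]
[249.58089745 267.41950692]
```

Request:
servo_tool(rows=[[0,0,0,0,0,0,7.85],[0,0,0,0,0,0,7.85],[0,0,0,0,0,0,7.85],[0,0,0,0,0,0,7.85],[0,1.6,1.12,0,0,0,0],[0,1.6,1.12,0,0,0,0],[0,1.6,1.12,0,0,0,0],[0,1.6,1.12,0,0,0,0],[0,1.6,1.12,0,0,0,0],[0,1.6,1.12,0,0,0,0],[0,0,0,0,0,0,0]])

```text
clock: 18.4
position: [498.3, 121.9, 98.8]
ee_rot: [0.829, -0.559, -0.0, 0.001]
contact_force: [-0.1, 0.3, -0.4]
gripper_width: 52.2
```

Request:
servo_tool(rows=[[0,0,0,1.2,0,0,0],[0,0,0,1.8,0,0,0],[0,0,0,1.8,0,0,0],[0,0,0,1.4,0,0,0],[0,0,0,0.8,0,0,0],[0,0,0,0.6,0,0,0],[0,0,0,0.4,0,0,0],[0,0,0,0,0,0,0],[0,0,0,0,0,0,0]])

```text
clock: 19.3
position: [499.9, 125.0, 19.2]
ee_rot: [0.83, -0.558, 0.0, -0.0]
contact_force: [0.4, -0.0, 0.0]
gripper_width: 51.8
```

Request:
servo_tool(rows=[[0,0,0,0.1,0,0,0],[0,0,0,0.1,0,0,0],[0,0,0,0,0,0,0],[0,0,0,0,0,0,0]])

```text
clock: 19.7
position: [499.8, 124.8, 17.0]
ee_rot: [0.83, -0.558, 0.0, -0.0]
contact_force: [-0.5, 1.1, 0.5]
gripper_width: 52.5
```

Request:
servo_tool(rows=[[0,0,0,0.05,0,0,0],[0,0,0,0.05,0,0,0],[0,0,0,0,0,0,0],[0,0,0,0,0,0,0]])

```text
clock: 20.1
position: [499.8, 124.8, 17.0]
ee_rot: [0.83, -0.558, 0.0, -0.0]
contact_force: [-2.8, -0.7, 8.8]
gripper_width: 51.9
```

Request:
servo_tool(rows=[[1,0,0,0,0,0,0],[1,0,0,0,0,0,0],[1,0,0,0,0,0,0],[1,0,0,0,0,0,0],[1,0,0,0,0,0,0],[1,0,0,0,0,0,0],[1,0,0,-1,0,0,0],[1,0,0,-2,0,0,0],[1,0,0,-2.5,0,0,0],[1,0,0,-2.5,0,0,0],[1,0,0,-1,0,0,0]])

```text
clock: 21.2
position: [500.9, 125.4, 108.9]
ee_rot: [0.83, -0.558, 0.001, -0.002]
contact_force: [0.4, -0.2, -0.1]
gripper_width: 85.5
```

Request:
servo_tool(rows=[[1,0,0,0,0,0,8.2],[1,0,0,0,0,0,8.2],[1,0,0,0,0,0,8.2],[1,0,0,0,0,0,8.2],[1,0,0,0,0,0,8.2],[1,0,0,0,0,0,8.2],[1,0,0,0,0,0,8.2],[1,0,0,0,0,0,8.2],[1,0,0,0,0,0,8.2],[1,0,0,0,0,0,8.2],[1,0,0,0,0,0,8],[1,0,0,0,0,0,0]])

```text
clock: 22.4
position: [499.2, 124.6, 105.6]
ee_rot: [-0.192, 0.981, -0.0, -0.0]
contact_force: [-0.3, -0.4, -0.4]
gripper_width: 85.3
```

```bash
python3 - <<'E'
from fit import *
go(499.8,124.8,17,1.958)
ca=lambda d,b,p:part(d,b,p,rect(54,34,5),0,18,D(10.2,6.2))
d=snap('scene','s8')
u,v=proj(d,(499,126,9)).astype(int); b=(u-13,v-12,u+14,v+13)
for o in fit(d,b,ca,(498,126),[.39,.39+np.pi]): print(*o)
e=snap('top','t8')
u,v=proj(e,(499,126,9)).astype(int)
cv2.imwrite('pics/c8.png',np.hstack([cv2.resize(cv2.imread('pics/'+n+'.png')[y-27:y+27,x-36:x+36],(400,300),interpolation=cv2.INTER_CUBIC) for n,x,y in(('s8',b[0]+13,b[1]+12),('s8',262,212))]))
E
```

```text
clk 22.40 pos [499.2 124.6 105.6] jaw 1.958 tilt 0.001 j [ 0.56  0.35 -0.44 -0.   -0.78 -1.74] F [-0.3 -0.4 -0.4] w 85.3
tool delta cm [-0.07 -0.    8.86]
tool z turn deg -0.0
9.505 [4.98159e+02 1.26912e+02 4.01000e-01] [ 97. 171. 232. 182. 102.]
11.482 [497.689 126.855   3.54 ] [ 97. 168. 230. 191. 100.]
```

View pics/c8.png

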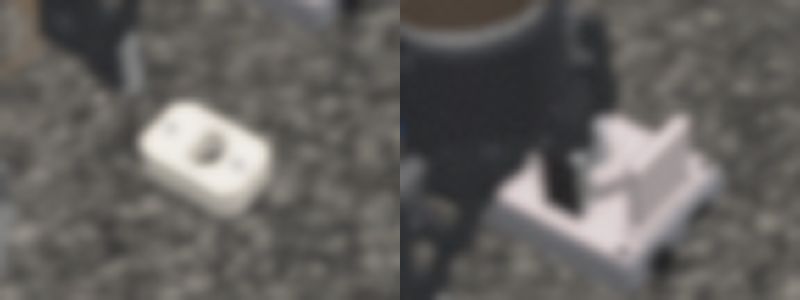

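The carrier lies flat on the bench at scene (247,261), and nothing else is near it. I'll regrasp it across its narrow sides.

Request:
servo_tool(rows=[[1,-0.05,0,1.5,0,0,0],[1,0,0,2,0,0,0],[1,0,0,2,0,0,0],[1,0,0,1.5,0,0,0],[1,0,0,1,0,0,0],[1,0,0,0.8,0,0,0],[1,0,0,0.2,0,0,0],[1,0,0,0,0,0,0],[1,0,0,0,0,0,0]])

```text
clock: 23.4
position: [500.5, 125.2, 16.4]
ee_rot: [-0.192, 0.981, 0.0, 0.001]
contact_force: [0.0, 0.2, -0.2]
gripper_width: 85.6
```

Request:
servo_tool(rows=[[0,0,0,0,0,0,0],[0,0,0,0,0,0,0],[0,0,0,0,0,0,0],[0,0,0,0,0,0,0],[0,0,0,0,0,0,0],[0,0,0,0,0,0,0],[0,0,0,0,0,0,0],[0,0,0,0,0,0,0],[0,0,0,0,0,0,0]])

```text
clock: 24.3
position: [500.5, 125.2, 16.3]
ee_rot: [-0.192, 0.981, 0.0, 0.001]
contact_force: [-0.1, -0.3, 6.1]
gripper_width: 32.7
```

Request:
servo_tool(rows=[[0,0,0,-1.5,0,0,0],[0,0,0,-2.5,0,0,0],[0,0,0,-3,0,0,0],[0,0,0,-3,0,0,0],[0,0,0,-2,0,0,0],[0,0,0,0,0,0,0],[0,0,0,0,0,0,0]])

```text
clock: 25.0
position: [499.4, 124.7, 135.2]
ee_rot: [-0.192, 0.981, 0.0, -0.0]
contact_force: [0.0, -0.3, -1.2]
gripper_width: 32.6
```

```bash
python3 -c "
from h import *
go(599.3,24.8,90,1.958)"
```

```text
clk 25.00 pos [499.4 124.7 135.2] jaw 1.957 tilt 0.001 j [ 0.56  0.31 -0.41 -0.   -0.86 -1.74] F [ 0.  -0.3 -1.2] w 32.6
tool delta cm [ -5.5  -13.02   4.5 ]
tool z turn deg -0.1
```

Request:
servo_tool(rows=[[0,-0.78,-1.86,0,0,0,0],[0,-0.78,-1.86,0,0,0,0],[0,-0.78,-1.86,0,0,0,0],[0,-0.78,-1.86,0,0,0,0],[0,-0.78,-1.86,0,0,0,0],[0,-0.78,-1.86,0,0,0,0],[0,-0.78,-1.86,0,0,0,0],[0,0,0,1.5,0,0,0],[0,0,0,1.5,0,0,0],[0,0,0,1.2,0,0,0],[0,0,0,0,0,0,0],[0,0,0,0,0,0,0]])

```text
clock: 26.2
position: [599.4, 25.0, 93.0]
ee_rot: [-0.192, 0.981, -0.0, -0.001]
contact_force: [-0.7, -0.4, -0.1]
gripper_width: 32.9
```

```bash
python3 - <<'E'
from fit import *
go(599.3,24.8,80,1.958)
d=snap('scene','s9'); 
def unit2(d,box,p,_u=unit):
    L=_u(d,box,p); s=part(d,box,p,D(22),28,14,D(10.2,6.2)); occ=1-s[0]
    # post (last two layers) stays above the spacer
    return [l*(1-occ) for l in L[:-2]]+[l for l in L[-2:]]+[s[1]*(1-L[-1])*(1-L[-2]),(s[2]+s[3]+s[4])*(1-L[-1])*(1-L[-2])]
import fit as F; F.unit=unit2
z=read_state()['position'][2]
for z0 in(z-17.3,z-16.3,z-15.3):
    for b in((256,192,284,234),(258,192,276,226)): print(z0,*F.fitboth(d,b,z0,[597,26,597.3,25.9],hgt=18,outer=rect(54,34,5)))
E
```

```text
clk 26.20 pos [599.4  25.   93. ] jaw 1.958 tilt 0.002 j [ 0.31  0.49 -0.24  0.   -0.85 -1.5 ] F [-0.7 -0.4 -0.1] w 32.9
tool delta cm [ 0.02 -0.01  1.3 ]
tool z turn deg 0.0
76.49495152480274 16.6 [597.21  26.48 597.45  26.41] [ 0.24 -0.07] [ 84.  84. 176. 142. 187. 143.  91. 141. 187. 148. 194. 134.]
76.49495152480274 11.27 [597.09  25.97 597.3   27.28] [0.21 1.3 ] [ 86.  86. 190. 141. 186. 143.  83. 141. 184. 152. 208. 146.]
77.49495152480274 16.68 [595.99  27.02 597.2   26.92] [ 1.21 -0.1 ] [ 85.  83. 176. 143. 187. 144. 106. 142. 187. 147. 194. 134.]
77.49495152480274 11.26 [596.23  26.44 597.02  27.49] [0.79 1.05] [ 86.  85. 191. 141. 187. 143.  92. 142. 184. 152. 208. 147.]
78.49495152480274 16.59 [595.49  27.27 597.08  26.68] [ 1.58 -0.6 ] [ 84.  83. 176. 142. 188. 143. 103. 142. 186. 148. 193. 135.]
78.49495152480274 11.31 [595.28  27.   597.33  27.52] [2.05 0.52] [ 86.  91. 190. 141. 186. 143.  88. 141. 183. 152. 208. 146.]
```

Request:
servo_tool(rows=[[0,-0.03,0,0.4,0,0,0],[0,0,0,0.4,0,0,0],[0,0,0,0.2,0,0,0],[0,0,0,0.2,0,0,0],[0,0,0,0.2,0,0,0],[0,0,0,0,0,0,0],[0,0,0,0,0,0,0]])

```text
clock: 26.95
position: [600.0, 25.1, 79.8]
ee_rot: [-0.192, 0.981, -0.0, 0.0]
contact_force: [-0.2, 0.1, -1.1]
gripper_width: 32.3
```

Request:
servo_tool(rows=[[0,0,0,0.15,0,0,0],[0,0,0,0.15,0,0,0],[0,0,0,0.15,0,0,0],[0,0,0,0,0,0,0],[0,0,0,0,0,0,0]])

```text
clock: 27.45
position: [600.0, 25.1, 75.2]
ee_rot: [-0.192, 0.981, -0.0, -0.0]
contact_force: [-0.2, 0.2, -0.8]
gripper_width: 32.0
```

Request:
servo_tool(rows=[[0,0,0,0.3,0,0,0],[0,0,0,0.3,0,0,0],[0,0,0,0.3,0,0,0],[0,0,0,0.3,0,0,0],[0,0,0,0.2,0,0,0],[0,0,0,0,0,0,0],[0,0,0,0,0,0,0]])

```text
clock: 28.15
position: [600.0, 25.1, 61.3]
ee_rot: [-0.192, 0.981, -0.0, -0.0]
contact_force: [0.8, 0.6, -0.1]
gripper_width: 32.4
```

Request:
servo_tool(rows=[[0,0,0,0.15,0,0,0],[0,0,0,0.1,0,0,0],[0,0,0,0,0,0,0],[0,0,0,0,0,0,0]])

```text
clock: 28.55
position: [600.0, 25.1, 58.8]
ee_rot: [-0.192, 0.981, -0.0, -0.0]
contact_force: [0.5, -0.4, -1.0]
gripper_width: 32.4
```

Request:
servo_tool(rows=[[0,0,0,0.05,0,0,0],[0,0,0,0.05,0,0,0],[0,0,0,0,0,0,0],[0,0,0,0,0,0,0]])

```text
clock: 28.95
position: [600.1, 25.1, 58.4]
ee_rot: [-0.192, 0.981, -0.0, 0.0]
contact_force: [-2.1, -0.6, 4.9]
gripper_width: 32.4
```

Contact with the spacer comes at the expected height (TCP z 58.4). Releasing and backing off.

Request:
servo_tool(rows=[[1,0,0,0,0,0,0],[1,0,0,0,0,0,0],[1,0,0,0,0,0,0],[1,0,0,0,0,0,0],[1,0,0,0,0,0,0],[1,0,0,0,0,0,0],[1,0,0,-2,0,0,0],[1,0,0,-3,0,0,0],[1,0,0,-4,0,0,0],[1,0,0,-4,0,0,0],[1,0,0,0,0,0,0]])

```text
clock: 30.05
position: [603.6, 25.6, 194.8]
ee_rot: [-0.193, 0.981, -0.0, 0.007]
contact_force: [0.2, -0.5, -0.1]
gripper_width: 85.5
```

Request:
servo_tool(rows=[[1,0,3,-2,0,0,0],[1,0,4,-1,0,0,0],[1,0,4,0,0,0,0],[1,0,4,0,0,0,0],[1,0,4,0,0,0,0],[1,0,4,0,0,0,0],[1,0,3,0,0,0,0],[1,0,0,0,0,0,0],[1,0,0,0,0,0,0]])

```text
clock: 30.95
position: [501.5, 266.2, 217.4]
ee_rot: [-0.193, 0.981, -0.0, -0.0]
contact_force: [-0.1, -0.5, -0.5]
gripper_width: 85.4
```

```bash
python3 - <<'E'
from fit import *
go(599.3,24.8,80,1.958)
d=snap('scene','s10'); e=snap('top','t10')
ca=lambda d,b,p:part(d,b,p,rect(54,34,5),42,18,D(10.2,6.2))
for nm,q,p in(('s',d,(597.3,26)),('t',e,(600,22))):
    u,v=proj(q,(*p,55)).astype(int); b=(u-9,v-9,u+10,v+10)
    print(nm,*[o[:2] for o in fit(q,b,ca,p,[.39],(2,2,.1))])
I=[]
for n,q in(('t10',e),('s10',d)):
    u,v=proj(q,(599,25,40)).astype(int)
    I.append(cv2.resize(cv2.imread('pics/'+n+'.png')[v-27:v+27,u-36:u+36],(400,300),interpolation=cv2.INTER_CUBIC))
J=[cv2.resize(cv2.imread('pics/'+n+'.png'),(400,300)) for n in('t10','s10')]
cv2.imwrite('pics/c10.png',np.vstack([np.hstack(I),np.hstack(J)]))
E
```

```text
clk 30.95 pos [501.5 266.2 217.4] jaw 1.959 tilt 0.001 j [ 0.77  0.31 -0.17 -0.   -1.09 -1.96] F [-0.1 -0.5 -0.5] w 85.4
tool delta cm [  0.07 -26.04  13.75]
tool z turn deg 0.1
s (np.float64(21.143), array([5.9784e+02, 2.7023e+01, 4.6000e-01]))
t (np.float64(13.04), array([5.99749e+02, 2.18470e+01, 3.97000e-01]))
```

View pics/c10.png

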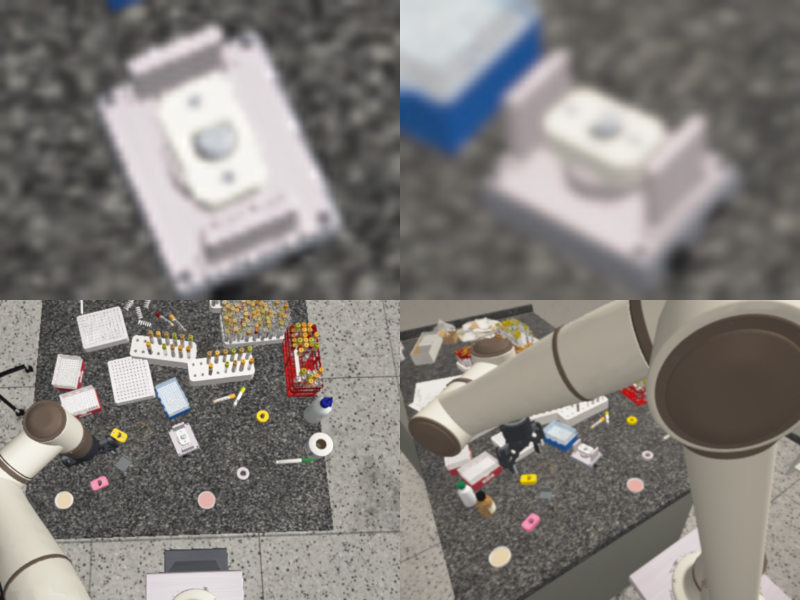

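The carrier sits flat on the spacer, with the post in its bore at top crop (213,140) and its long side between the plates. The fitted pose (599.7, 21.8, 0.40) matches the top-view unit fit (600.0, 21.7, 0.375). The ring, dish and marker are in their old places and the arm is clear, so I'm handing the job in.

```bash
python3 -c "
from bench import *
print(job_done())"
```

```text
the job is handed in; nothing more can be done
None
```

The job is handed in: as far as my checks show, both parts are on the post, released and flat. No verdict was reported.

**What I did**
- I turned the D-bored spacer about 0.9 rad and lowered it over the post to the deck. There was light sideways contact of about 5 N, which I corrected on the way down.
- I lifted the carrier from the cradle by its ends and laid it flat on the open bench, about 115 mm from the cradle.
- I took it again across its narrow sides and lowered it onto the spacer. It touched with the tool at z = 58.4 mm, as expected.

**Last checks**
- **Carrier position:** In the top view the carrier fits at (599.7, 21.8) mm and 0.40 rad. The drive unit fits at (600.0, 21.7) mm and 0.375 rad in the same view, so they agree.
- **Other things:** In the last picture the round ring, petri dish and marker look unmoved. I did not measure them or check the loose tube separately. The arm ended clear of everything, at about 31 of the 64 s.

**What disagreed**
- **Camera offset:** The two cameras differ by a steady 3–5 mm in absolute position. I used offsets within one view, and contact force, for the fits.
- **Weak scene fits:** The final carrier fit in the scene view was poor (0.46 rad, about 1.5 mm off, large residual). An earlier scene fit of the seated spacer was about 2.8 mm off. The only other check on the spacer is its height when the gripper let go.
- **Gripper width:** It read 1.5–4 mm below the true sizes, for example 40.3 mm on the 44 mm spacer.

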